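# Seat the stone-setting stage and lock its clamp

### The arm

A 6-joint arm with a two-finger parallel gripper is mounted at the origin on the work surface. World frame = base frame: x ahead of the robot, y to its left, z up, the work surface at z = 0. Lengths are in mm, angles in rad, forces in N, time in s.
With the tool pointing down it reaches from about 300 to 875 mm from the base axis. Payload 6.4 kg.
Tool frame: the origin (TCP) lies on the mounting face of the last link; the fingertips stand 166 mm ahead of it and the grasp point (between the pads) lies 147 mm ahead of it; z points along the fingers, y is the line along which they close (so a half turn about z gives the same grasp; the last joint's range is limited). The gripper opens to 88 mm and grips with 3 to 60 N. Pads are 18 mm wide; open, the fingers measure 123 mm over their backs; the gripper's body (75 mm by 187 mm) begins 45 mm behind the grasp point.
Start: joints at [0.948, 0.181, 1.607, -0, 1.354, -0.206], TCP at [232.772, 525.794, 404.714] pointing down, gripper open.
Joint ranges: [-2.99, 2.99], [-0.89, 2.07], [0.3, 2.58], [-1.14, 4.28], [0, 2.63], [-3.12, 3.12]. Speed limits (rad/s): [2.57, 2.57, 3.01, 3.14, 3.14, 3.14].

### API

Orientations are given as a unit quaternion [x, y, z, w].
In Python, from plant import manip, camera, calibration gives the robot as it stands. Calls block until the motion is done:
- manip.move_ptp(position, orientation): joint-space move of the TCP to a pose.
- manip.move_l(position, max_speed=150, frame=None, force_limit=None): straight line of the TCP; frame=None keeps the orientation; max_speed is the mean speed in mm/s. With force_limit (N) it stops when the force on the tool has changed by that much, and returns True; else False.
- manip.move_j(angles): joint-space move.
- manip.gripper_open() and manip.close_gripper(newtons=None): open the fingers fully, or close them until they stop; newtons is the grip in N (None keeps the last).
- manip.pause(seconds).
- manip.inverse_kinematics(position, orientation): joint angles nearest the present ones, or None.
- camera(name): name is "side" or "top"; returns (picture, depth): 420x560x3 uint8, blue, green, red; 420x560 float32, mm along the optical axis (not along the pixel's ray), 0 where there is no reading.
- calibration(name): a dict with "camera_matrix" (3x3 intrinsics, pixels), "world_from_camera" (4x4, takes a point from camera to world coordinates). Camera axes: x right, y down, z forward; pixel columns grow to the right and rows downward; lengths in mm; the calibration is good to about 2 mm. A picture is of the moment at which its call begins. calibration takes no time and is no camera call.
A pose or a line that the arm cannot do raises manip.Unreachable and nothing moves.
- manip.finish_job(): hands the job in; it is judged then, once.
Readings, each from a call of its own:
- manip.current_time(): time.
- manip.current_qpos(): joint angles.
- manip.current_qd(): joint speeds.
- manip.current_joint_efforts(): joint torques, N m.
- manip.current_position(): TCP position.
- manip.current_orientation(): TCP orientation.
- manip.current_ft_force(): force on the tool from outside, world axes, zero at the start.
- manip.current_torque(): the same for the moment, N m.
- manip.current_finger_gap(): finger opening in mm.
- manip.current_grasp_force(): force on a finger pad.
Only numpy, scipy, OpenCV 4.12 (cv2) and the standard library are available. Lean on these libraries where they do the work, as an engineer would, in place of code of your own. Each camera call takes 0.05 s, during which the arm holds its last target. There are 200 camera calls.

### The job

Take the stone-setting stage off the sloped wooden rest and set it down gently, level, on the grey kinematic base so that its three ball feet settle fully into the cone, groove and flat seats (red-dot foot in the red-ringed cone), and let go of it. Then pinch the two red tabs of the lock knob together and turn the knob clockwise as far as it goes, so that its yellow arm lies over the stage's edge, and let the tabs spring back out. Leave everything else on the bench where it is.

Things in the scene. Friction and masses are not known exactly. Their poses are not given: they have to be found in the camera images.
- stage: loose aluminium plate with three steel ball feet (14 mm diameter) and a blue grip block on top, 0.4 kg. Origin level with the balls' undersides, below the block's middle; z out of the plate's top, x towards the foot under the red dot. Plate x -52..60, y -60..60, z 17..25 mm. Block 44 mm along x, 22 along y (grip across y), z 25..59; brass ring to z 68. Starts on the rest, tilted 35 degrees, x uphill
- stage_grip (a point): point in the middle of the stage's grip block, at (0, 0, 48) mm of the stage; axes as the stage's
- foot_cone (a point): centre of the ball foot that belongs in the cone, under the red dot; at (45, 0, 7) mm of the stage
- foot_groove (a point): centre of the ball foot that belongs in the groove; at (-35, 45, 7) mm of the stage
- foot_flat (a point): centre of the ball foot that belongs on the flat; at (-35, -45, 7) mm of the stage
- base: fixed grey base, 200 x 140 mm, 20 mm high, level; origin under its middle. x points from the knob's end to the cone seat, z up. Three steel seats stand on it, tops 32 mm high (flat: 26 mm). The seated stage has the base's x, y axes and its origin at (0, 0, 25.9) mm of the base
- seat_cone (a point): where the ball centre lies when seated in the 90-degree cone (18 mm wide at the mouth, 9 mm deep, polished; a ball up to about 5 mm off centre slides in), red ring around it; at (45, 0, 32.9) mm of the base
- seat_groove (a point): where the ball centre lies when seated in the 90-degree V groove (18 mm wide, 30 mm long, pointing at the cone); at (-35, 45, 32.9) mm of the base
- seat_flat (a point): where the ball centre lies when resting on the flat puck (29 mm wide); at (-35, -45, 32.9) mm of the base
- rest: fixed wooden wedge 120 x 150 mm with a dark lip along its low edge (the stage's two rear feet lean on it); sloped 35 degrees, rising along its +x; from 34 mm high at the low edge to 118 mm at the high edge. Origin under its middle, at bench level
- lock_knob (a joint): turn of the lock knob: 0 = open (as at the start, arm swung clear of the stage), 1.2 rad = closed (its stop; arm over the stage's edge), growing clockwise seen from above. Latched at both ends by the tabs: it turns only while both are pressed in by at least 3 mm
- knob_grip (a point): on the knob's upright axis at pinching height, at (-95, 0, 84) mm of the base. Its axes turn with the knob: x along the yellow arm (66 mm long from the axis, 14 wide, 55 to 61 mm above the bench), y through the two red tabs, z up. Black hub between the tabs: 22 mm wide, 96 mm high. Notched pedestal below the arm: 60 mm wide, 50 mm high
- tab_left (a joint): how far the red tab on the knob's +y is pressed in: 0 (out) to 0.005 m. Tab 16 mm wide, 62 to 100 mm above the bench; outer faces of the two are 44 mm apart at rest, 34 mm pressed; spring 3 N at rest, 7 N fully in
- tab_right (a joint): the same for the tab on the knob's -y
- coffee_cup: white paper coffee cup with lid and brown sleeve, 88 mm wide, 145 mm tall; bystander, origin under its centre
- findings_jar: amber jar with a brass lid, 48 mm wide, 55 mm tall; bystander, origin under its centre
- scrap_bowl: small white bowl, 80 mm wide, 35 mm tall; bystander, origin under its centre
- pliers: blue-handled pliers lying flat, 130 mm long; bystander, origin under their middle
- ring_box: red ring box, 50 x 50 x 38 mm; bystander, origin under its centre
- graver: hand tool lying flat, 150 mm long; bystander, origin under its middle
- ring_sizer: upright aluminium ring mandrel on a round foot 40 mm wide, 112 mm tall; bystander, origin under its centre

How it is judged:
By the outcome, as a careful person would: the job done as asked, in the order asked, and still so for the second after the job is handed in, with the robot touching nothing.
It also fails if it takes over 58 s, if anything falls off the work surface, if the arm or the gripper's body presses on something with over 40 N, if the wrist force passes 120 N, or if a joint passes its speed limit or range.

## Working session

There is one attempt and no reset: what is moved stays moved. The work goes in short steps, each a Python script; the robot and the scene stay as the last script left them, time stands still between calls to the robot, and variables do not carry over. Pictures are saved under pics/ and viewed, at most 10 in all, crops included, and the job is handed in when it is done.

```bash
ls; mkdir -p pics; python3 - <<'E'
from plant import manip,camera,calibration
import cv2,numpy as np
np.set_printoptions(precision=2,suppress=True)
for n in("top","side"):
    im,d=camera(n); cv2.imwrite(f"pics/{n}0.png",im); np.savez(f"{n}0.npz",im=im,d=d)
    c=calibration(n); print(n,c["camera_matrix"],c["world_from_camera"],(d>0).mean())
print(manip.current_time(),manip.current_orientation(),manip.current_finger_gap())
E
```

```text
pics
top [[442.11   0.   278.47]
 [  0.   442.11 212.56]
 [  0.     0.     1.  ]] [[  -0.01   -0.98    0.17  323.74]
 [  -1.      0.01   -0.01   -7.88]
 [   0.01   -0.17   -0.98 1330.26]
 [   0.      0.      0.      1.  ]] 0.9958801020408163
side [[509.71   0.   287.66]
 [  0.   509.71 209.2 ]
 [  0.     0.     1.  ]] [[   0.96   -0.17    0.22  288.69]
 [  -0.27   -0.58    0.76 -963.95]
 [  -0.     -0.79   -0.61  869.61]
 [   0.      0.      0.      1.  ]] 0.9958375850340137
0.1 [ 0.21  0.98 -0.   -0.  ] 88.3488759052722
```

View pics/top0.png

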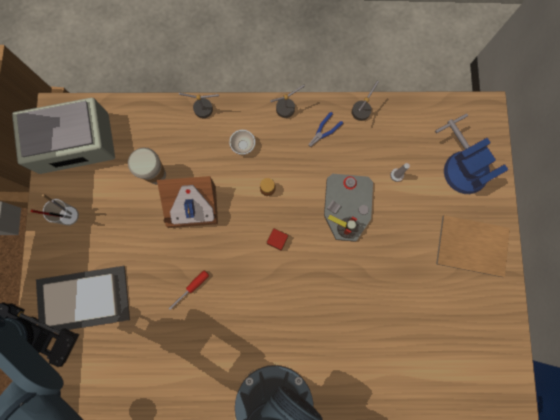

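View pics/side0.png

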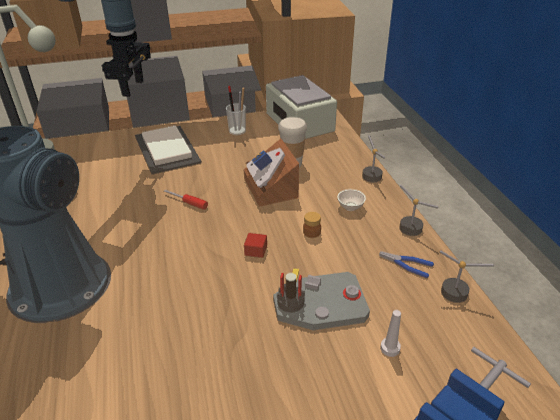

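The top view shows the stage on the rest at about (190,203) with its red dot at (187,191). The base is at about (349,205), with the cone ring at (350,183) and the knob at (350,226). I'll zoom in on both.

```bash
python3 - <<'E'
import cv2,numpy as np
t=np.load("top0.npz")["im"];s=np.load("side0.npz")["im"]
r=lambda a,w,h:cv2.resize(a,(w,h),interpolation=cv2.INTER_CUBIC)
A=np.hstack([r(t[165:245,150:230],400,300*80//60-100),r(t[165:245,310:390],400,300)])
B=np.hstack([r(s[130:210,230:310],400,300),r(s[260:335,270:375],400,300)])
cv2.imwrite("pics/z.png",np.vstack([A,B]))
E
```

```text
(no output)
```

View pics/z.png

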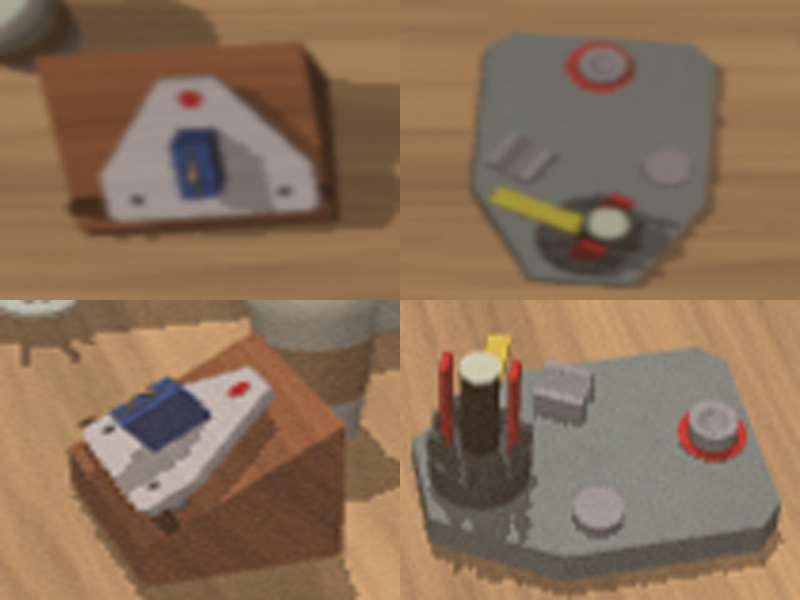

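The stage's red dot, two dark dots and blue block show in both views, and so do the red ring, puck, groove and knob. Next I measure them by ray intersection.

```bash
cat > h.py <<'E'
import cv2,numpy as np
from plant import calibration
np.set_printoptions(precision=1,suppress=True)
C={n:calibration(n) for n in("top","side")}
def ray(n,u,v):
    K,T=C[n]["camera_matrix"],np.array(C[n]["world_from_camera"])
    return T[:3,3],T[:3,:3]@(np.linalg.inv(K)@[u,v,1.])
def onz(n,uv,z):
    o,d=ray(n,*uv); return o+d*(z-o[2])/d[2]
def tri(a,b):
    A=np.zeros((3,3));y=np.zeros(3);P=[]
    for n,uv in(("top",a),("side",b)):
        o,d=ray(n,*uv);d=d/np.linalg.norm(d);M=np.eye(3)-np.outer(d,d);A+=M;y+=M@o;P.append((M,o))
    x=np.linalg.solve(A,y); return x,[np.linalg.norm(M@(x-o)) for M,o in P]
def cloud(n,d,mask):
    v,u=np.nonzero(mask&(d>0));K,T=C[n]["camera_matrix"],np.array(C[n]["world_from_camera"])
    p=(np.linalg.inv(K)@np.vstack([u,v,np.ones(len(u))]))*d[v,u]
    return (T[:3,:3]@p).T+T[:3,3],u,v
def blobs(mask,box,amin=4):
    """components inside box=(u0,v0,u1,v1): (area,u,v)"""
    m=np.zeros_like(mask,np.uint8);u0,v0,u1,v1=box;m[v0:v1,u0:u1]=mask[v0:v1,u0:u1]
    n,l,s,c=cv2.connectedComponentsWithStats(m,connectivity=8)
    return [(int(s[i,4]),c[i].round(2)) for i in range(1,n) if s[i,4]>=amin]
def masks(im):
    H=cv2.cvtColor(im,cv2.COLOR_BGR2HSV).astype(int);h,s,v=H[...,0],H[...,1],H[...,2]
    return dict(red=((h<6)|(h>172))&(s>150)&(v>80),blue=(h>100)&(h<130)&(s>110),grey=(s<50),yellow=(h>22)&(h<35)&(s>120)&(v>90),dark=v<95,v=v,s=s)
E
python3 - <<'E'
from h import *
D={n:np.load(n+"0.npz") for n in("top","side")}
bx={"top":((168,178,217,212),(320,170,378,236)),"side":((244,140,288,184),(270,260,375,335))}
for n in D:
    im,d=D[n]["im"],D[n]["d"];m=masks(im);s,b=bx[n]
    print(n,"stage red",blobs(m["red"],s),"blue",blobs(m["blue"],s,20))
    white=(m["s"]<50)&(m["v"]>110); w=np.zeros_like(white);w[s[1]:s[3],s[0]:s[2]]=white[s[1]:s[3],s[0]:s[2]]
    p,u,v=cloud(n,d,w)
    k=np.ones(len(p),bool)
    for _ in range(4):
        c=p[k].mean(0);nn=np.linalg.svd(p[k]-c)[2][2];nn*=np.sign(nn[2]);r=(p-c)@nn;k=abs(r)<5
    print(" plate n",nn.round(3),np.degrees(np.arccos(nn[2])),"c",c,k.sum(),"rms",r[k].std(),"uphill yaw",np.degrees(np.arctan2(-nn[1],-nn[0])))
    hull=cv2.convexHull(np.c_[u,v].astype(np.int32));hm=np.zeros(im.shape[:2],np.uint8);cv2.fillConvexPoly(hm,hull,1)
    print(" dark",blobs((hm>0)&(m["v"]<110)&~m["blue"],s,3))
    print(" base red",blobs(m["red"],b,3),"yellow",blobs(m["yellow"],b))
    p,u,v=cloud(n,d,m["blue"]&(np.add.outer(np.arange(420),np.zeros(560))<s[3])&(np.add.outer(np.arange(420),np.zeros(560))>s[1])&(np.add.outer(np.zeros(420),np.arange(560))<s[2])&(np.add.outer(np.zeros(420),np.arange(560))>s[0]));print(" blue cloud mean",p.mean(0),p.min(0),p.max(0))
    # base top by depth
    q=np.zeros(im.shape[:2],bool);q[b[1]:b[3],b[0]:b[2]]=1
    p,u,v=cloud(n,d,q);k=(p[:,2]>14)&(p[:,2]<26)&(m["s"][v,u]<60)
    print(" basez",np.median(p[k,2]),"rect",cv2.minAreaRect(p[k,:2].astype(np.float32)))
    k=p[:,2]>80;print(" knob top",p[k].mean(0),k.sum())
    # ring contour
    mm=np.zeros(im.shape[:2],np.uint8);rb=(338,172,364,192) if n=="top" else (338,280,364,302)
    mm[rb[1]:rb[3],rb[0]:rb[2]]=m["red"][rb[1]:rb[3],rb[0]:rb[2]]
    pts=cv2.convexHull(np.argwhere(mm)[:,::-1].astype(np.int32))[:,0]
    P=np.array([onz(n,x,21)[:2] for x in pts],np.float32);print(" ring",cv2.minEnclosingCircle(P),P.mean(0))
E
```

```text
top stage red [(8, array([187.5, 191. ]))] blue [(23, array([190.3, 206.7]))]
 plate n [-0.6 -0.   0.8] 35.13923568300539 c [574.1 230.7 105.6] 546 rms 2.113267425147998 uphill yaw 4.403474247672533
 dark [(3, array([197., 190.])), (96, array([189.5, 204.7]))]
 base red [(18, array([346.9, 185.2])), (9, array([353.4, 218.3])), (24, array([347.2, 231. ]))] yellow [(97, array([337.2, 220.6]))]
 blue cloud mean [551.5 230.  129.9] [540.9 222.6 120.5] [565.  241.7 137.5]
 basez 21.432631469389662 rect ((574.5333862304688, -227.78086853027344), (140.89022827148438, 189.281005859375), 84.94033813476562)
 knob top [ 504.1 -220.1   98.1] 95
 ring ((641.50390625, -231.2390899658203), 17.414819717407227) [ 637.2 -226.9]
side stage red [(6, array([277.3, 153.3]))] blue []
 plate n [-0.6 -0.   0.8] 35.04440311086329 c [558.1 220.3  91. ] 535 rms 1.8942335441990061 uphill yaw 4.772291656590974
 dark [(187, array([262.2, 161. ]))]
 base red [(41, array([281.6, 282.9])), (44, array([299.4, 285.1])), (58, array([350.8, 295.2]))] yellow [(27, array([295.2, 271.6]))]
 blue cloud mean [544.7 229.  124.6] [527.1 215.8 111.8] [560.1 244.5 134.3]
 basez 19.564817870355853 rect ((569.7037353515625, -227.75274658203125), (144.548095703125, 201.46080017089844), 84.4113540649414)
 knob top [ 503.  -224.3   93.7] 195
 ring ((644.242431640625, -233.9088134765625), 19.916278839111328) [ 640.3 -237. ]
```

```bash
python3 - <<'E'
from h import *
D={n:np.load(n+"0.npz")["im"].astype(float) for n in("top","side")}
def wc(w,u,v,r=4):
    for _ in range(3):
        V,U=np.mgrid[round(v)-r:round(v)+r+1,round(u)-r:round(u)+r+1];k=w[V,U].clip(0)
        u,v=(U*k).sum()/k.sum(),(V*k).sum()/k.sum()
    return np.array([u,v])
red={n:(i[...,2]-i[...,:2].mean(2)-40) for n,i in D.items()}
dk={}
for n,i in D.items():
    g=i.mean(2); dk[n]=cv2.medianBlur(g.astype(np.uint8),9).astype(float)-g-12
S={}
for name,w,a,b,r in(("red",red,(187.8,191.2),(277.3,153.3),4),("L",dk,(177.4,218.3),(251.6,164.7),2),("R",dk,(207,215.7),(260.6,179.9),2)):
    A,B=wc(w["top"],*a,r),wc(w["side"],*b,r);S[name],e=tri(A,B);print(name,A,B,S[name],e)
for a,b in("red","L"),("red","R"),("L","R"):print(a,b,np.linalg.norm(S[a]-S[b]))   # 91.8 91.8 90
P=np.array([S["red"],S["L"],S["R"]]);Q=np.array([[45,0,25],[-35,45,25],[-35,-45,25.]])
U,_,Vt=np.linalg.svd((P-P.mean(0)).T@(Q-Q.mean(0)));R=U@np.diag([1,1,np.linalg.det(U@Vt)])@Vt;t=P.mean(0)-R@Q.mean(0)
print("stage R",R.round(3),"t",t,"grip",R@[0,0,48]+t,"ringtop",R@[0,0,68]+t,"resid",((Q@R.T+t)-P))
print("yaw",np.degrees(np.arctan2(R[1,0],R[0,0])),np.degrees(np.arctan2(-R[0,1],R[1,1])),"tilt",np.degrees(np.arccos(R[2,2])))
# base: ring/cone, puck, from both views
A,B=wc(red["top"],350,182.5,6),wc(red["side"],350.8,295.2,9)
print("ring",A,B,onz("top",A,20),onz("side",B,20),tri(A,B))
for n,bx in(("top",(354,202,374,216)),("side",(312,302,334,324))):
    m=D[n];x=(m[...,2]-m[...,1]);  # pinkish puck against greenish grey
    x=x-np.median(x[bx[1]:bx[3],bx[0]:bx[2]]);k=np.zeros(x.shape,bool);k[bx[1]:bx[3],bx[0]:bx[2]]=1
    mm=(k&(m[...,2]-m[...,1]>-1)).astype(np.uint8);bl=max(blobs(mm,bx),key=lambda q:q[0]);print("puck",n,bl,onz(n,bl[1],26 if n=="top" else 25))
# knob tabs: tops at z=100
for n,ps in(("top",((353.4,218.3),(347.2,231))),):pass
for n,u in(("top",(353.4,228)),):pass
E
```

```text
red [187.6 191. ] [277.2 153.2] [597.6 237.  121.8] [np.float64(0.34807355176243515), np.float64(0.34807355176261334)]
L [177.1 217.9] [251.3 164.4] [529.2 274.8  73.3] [np.float64(0.5622684202998237), np.float64(0.562268420299823)]
R [206.6 215.3] [260.4 179.2] [536.2 189.8  75.1] [np.float64(0.3521661534908975), np.float64(0.35216615349106517)]
red L 91.88134299657328
red R 90.45741696687625
L R 85.3121300341093
stage R [[ 0.8 -0.1 -0.6]
 [ 0.1  1.  -0. ]
 [ 0.6 -0.   0.8]] t [575.8 235.2  74.8] grip [547.5 233.7 113.6] ringtop [535.7 233.1 129.7] resid [[-0.3  0.5 -0.2]
 [ 0.3  2.1  0.3]
 [ 0.  -2.6 -0.1]]
yaw 4.828400245965813 4.194947444306234 tilt 36.157582145642486
ring [346.6 184.4] [350.9 294.6] [ 638.9 -225.5   20. ] [ 641.7 -237.3   20. ] (array([ 644. , -227.8,    8.7]), [np.float64(2.333870036108763), np.float64(2.3338700361085767)])
puck top (280, array([363.5, 208.5])) [ 562.9 -272.9   26. ]
puck side (449, array([322.5, 312.5])) [ 561.4 -273.8   25. ]
```

```bash
python3 - <<'E'
from h import *
D={n:np.load(n+"0.npz")["im"] for n in("top","side")}
m=D["top"].astype(int);x=m[...,2]-m[...,1]
print(x[174:193,340:362]);print((m.mean(2).astype(int))[198:216,354:374]);print(m.mean(2).astype(int)[218:236,342:362])
s=D["side"].astype(int)
print((s[...,2]-s[...,1])[283:304,338:364]);print(s.mean(2).astype(int)[302:322,310:336])
E
```

```text
[[15 15 17 19 21 23 25 24 25 28 30 30 30 30 30 31 32 33 34 33 34 34]
 [ 3  4  4  6  7  8 10 15 21 25 26 24 20 16 16 18 21 23 24 25 28 29]
 [ 1  1  1  1  2  6 17 37 52 59 57 47 35 19  8  6  7  8  8 10 11 11]
 [ 1  1  1  1  6 25 52 72 68 59 54 51 54 47 22  5  2  2  1  2  2  2]
 [ 0  1  1  6 29 68 77 57 33 24 22 22 30 47 45 18  3  1  1  1  1  0]
 [ 1  1  3 20 62 87 58 26 14 10 10  9 13 24 38 36 15  4  1  1  1  0]
 [ 0  1  8 39 85 82 33 12  9  8  8  8  9 11 21 40 32  9  0  1  1  1]
 [ 0  1 12 54 91 68 23  9  8  8  8  8  9 10 16 37 34  9  1  0  1  1]
 [ 0  1 15 60 91 57 17  9  8  8  8  8  8  9 17 37 36  9  1  0  1  1]
 [ 1  2 15 58 89 55 17  8  8  8  8  8  9  9 18 43 38  9  1  0  1  1]
 [ 1  1 12 51 87 65 24 10  8  9  7  8  9 13 28 50 37  8  2  1  1  1]
 [ 1  1  5 31 79 88 56 22 11  9  8  9 10 20 43 55 28  6  1  1  1  1]
 [ 1  0  2 15 55 89 89 57 30 20 15 15 24 47 65 54 17  3  0  0  0  1]
 [ 0  0  0  5 23 57 88 90 76 65 51 51 64 76 61 33  8  1  1  0  0  0]
 [ 1  1  0  0  4 20 48 72 84 88 86 83 75 53 26 10  2  0  0  1  1  1]
 [ 1  1  1  1  1  4 11 23 39 50 56 51 35 16  5  1  1  1  0  0  1 
[... 7044 characters left out ...]
47 146 112
  111 133 133 133 135 133 134 131]
 [132 132 133 134 133 136  91  92 100 125 140 143 143 141 140 110  92  78
  101 129 134 135 136 134 132 132]
 [131 131 132 131 131 137 108 104  90  93  89 101  99  99  90  82  83 101
  131 132 135 132 134 133 136 132]
 [129 133 133 129 137 137 137 131 114  94  93  88  90  87  88 101 101 133
  133 133 132 133 133 130 133 135]
 [132 131 134 133 131 132 136 133 139 109 108 106 103 105 104 134 135 135
  131 133 133 132 134 134 132 134]
 [132 133 129 133 134 130 136 131 136 134 135 136 134 133 133 136 133 136
  136 134 133 129 132 132 130 125]
 [130 129 134 134 135 136 135 134 135 137 132 133 132 133 133 132 128 129
  127 124 121 111 114 101 101  93]]
```

```bash
python3 - <<'E'
from h import *
s=np.load("side0.npz")["im"];m=s.astype(int)
hub=(m.min(2)>120)
print("hub side",blobs(hub,(278,268,304,292),10))
F={"cone":(("top",(349.6,182.3),20),("side",(351.5,292.8),20)),"puck":(("top",(363,208.9),26),("side",(321.8,311.4),26)),"hubtop":(("top",(351.4,224.1),96),)}
hb=max(blobs(hub,(278,268,304,292),10),default=None,key=lambda q:q[0])
if hb: F["hubtop"]+=(("side",hb[1],96),)
P={}
for k,v in F.items():
    r=np.array([onz(*a)[:2] for a in v]);print(k,r);P[k]=r.mean(0)
a=P["cone"]-P["hubtop"];print("len140",np.hypot(*a),"yaw",np.degrees(np.arctan2(a[1],a[0])))
names=["cone","puck","hubtop"];Q=np.array([[45,0],[-35,-45],[-95,0.]])
X=np.array([P[k] for k in names]);q=Q-Q.mean(0);x=X-X.mean(0)
th=np.arctan2((q[:,0]*x[:,1]-q[:,1]*x[:,0]).sum(),(q*x).sum());R=np.array([[np.cos(th),-np.sin(th)],[np.sin(th),np.cos(th)]])
t=X.mean(0)-R@Q.mean(0);print("base yaw",np.degrees(th),"origin",t,"resid",Q@R.T+t-X,"knob",R@[-95,0]+t)
for nm,A,B in (("tabs",(353.4,217.5),(347.5,230.5)),):
    a,b=onz("top",A,100),onz("top",B,100);d=a-b;print("tabs",a,b,np.hypot(*d[:2]),np.degrees(np.arctan2(d[1],d[0])))
y,x=np.nonzero(masks(np.load("top0.npz")["im"])["yellow"][205:235,320:360]);w=np.array([onz("top",(c+320,r+205),61)[:2] for r,c in zip(y,x)],np.float32)
l=cv2.fitLine(w,cv2.DIST_L2,0,.01,.01).ravel();print("arm",l,np.degrees(np.arctan2(l[1],l[0])))
E
```

```text
hub side [(71, array([290.4, 276.3])), (23, array([302.5, 283.4]))]
cone [[ 645.5 -234.9]
 [ 645.  -232.6]]
puck [[ 561.7 -271.3]
 [ 560.7 -271.2]]
hubtop [[ 505.5 -222.6]
 [ 505.3 -218. ]]
len140 140.45879838652348 yaw -5.504869953848114
base yaw -5.46051533583837 origin [ 600.3 -229.5] resid [[-0.2 -0.1]
 [-0.1  0.3]
 [ 0.3 -0.2]] knob [ 505.7 -220.5]
tabs [ 523.7 -228.2  100. ] [ 486.8 -210.3  100. ] 41.00339291673944 -25.919470944140222
arm [   0.5    0.9  521.2 -187.7] 62.956017
```

All residuals are under 1 mm: base origin (600.3, -229.5), yaw -5.5°, and the arm at +63°, as expected. I go for the stage grasp.

```bash
cat >> h.py <<'E'
from scipy.spatial.transform import Rotation as Ro
def stageR(yaw,tilt):return (Ro.from_euler("z",yaw,degrees=True)*Ro.from_euler("y",-tilt,degrees=True)).as_matrix()
def toolq(Rs):return Ro.from_matrix(np.c_[-Rs[:,0],Rs[:,1],-Rs[:,2]]).as_quat()
def tcp(Rs,g):return np.asarray(g)+147*Rs[:,2]
Rs=stageR(4.5,35);Pm=np.array([[597.6,237,121.8],[529.2,274.8,73.3],[536.2,189.8,75.1]]).mean(0)
ts=Pm-Rs@[-25/3,0,25];grip=Rs@[0,0,49]+ts
BY=-5.46;BO=np.array([600.3,-229.5]);Rb=stageR(BY,0)
E
python3 - <<'E'
from h import *
from plant import manip
print(ts,grip,Rs[:,2])
q=toolq(Rs);a=tcp(Rs,grip)
for p,o in((a,q),(a+90*Rs[:,2],q),(tcp(Rb,[*BO,74.9+60]),toolq(Rb)),([505.7,-220.5,84+147],toolq(stageR(63.3,0))),([505.7,-220.5,84+147],toolq(stageR(63.3-180,0))),([505.7,-220.5,84+147],toolq(stageR(-5.5,0)))):
    print(p,manip.inverse_kinematics(p,o))
manip.move_ptp(a+90*Rs[:,2],q)
manip.move_l(a,120)
manip.close_gripper(25)
print(manip.current_finger_gap(),manip.current_grasp_force(),manip.current_position()-a,manip.current_ft_force(),manip.current_time())
E
```

```text
[575.4 235.5  74.4] [547.4 233.3 114.5] [-0.6 -0.   0.8]
[463.4 226.7 234.9] [ 0.3  0.2  2.1 -0.3  0.3 -1.1]
[411.9 222.7 308.6] [ 0.3 -0.1  2.2 -0.2  0.5 -1.2]
[ 600.3 -229.5  281.9] [-0.5  0.5  1.5 -0.   1.2 -2. ]
[505.7, -220.5, 231] [-0.6  0.4  1.8 -0.   1.   3. ]
[505.7, -220.5, 231] [-0.6  0.4  1.8 -0.   1.  -0.2]
[505.7, -220.5, 231] [-0.6  0.4  1.8 -0.   1.  -2.1]
21.6922524947547 24.999093641526997 [ 0.  -0.1 -0. ] [-0.1  0.2  0.1] 3.5
```

```bash
python3 - <<'E'
from h import *
from plant import manip,camera
a=tcp(Rs,grip)
manip.move_l(a+60*Rs[:,2],100)
R0=stageR(4.5,0)
p=manip.current_position();p[2]=330;p[0]=480
manip.move_ptp(p,toolq(R0))
manip.move_ptp(tcp(Rb,[*BO,74.9+60]),toolq(Rb))
manip.pause(.3)
print(manip.current_finger_gap(),manip.current_position(),manip.current_ft_force(),manip.current_torque(),manip.current_time())
for n in("top","side"):
    im,d=camera(n);np.savez(n+"1.npz",im=im,d=d)
    cv2.imwrite(f"pics/{n}1.png",cv2.resize(im[150:270,290:410] if n=="top" else im[200:340,260:400],(400,400),interpolation=cv2.INTER_CUBIC))
cv2.imwrite("pics/z1.png",np.hstack([cv2.imread("pics/top1.png"),cv2.imread("pics/side1.png")]))
E
```

```text
21.51899563183284 [ 600.5 -228.8  282.1] [ 0.2  0.2 -2.8] [ 0. -0. -0.] 7.0417
```

View pics/z1.png

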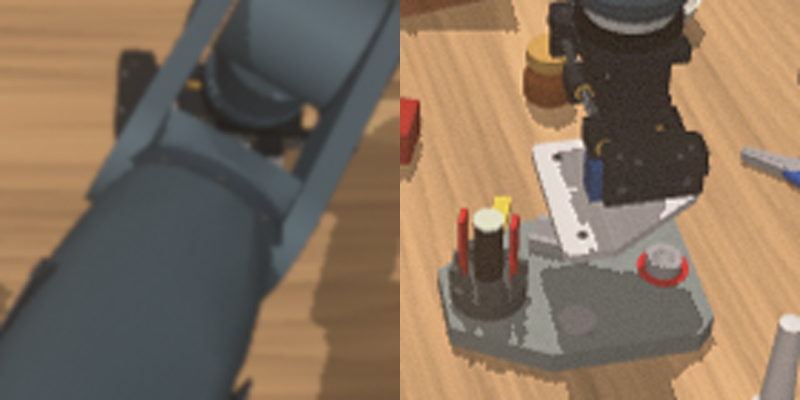

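The side view shows the stage held above the base, with its rear dots at about (314,255) and (324,282). The arm hides it in the top view. I'll check tilt and offset in hand from the side view's depth and dots.

```bash
cat > chk.py <<'E'
from h import *
def check(z,guess,T,box):
    im=z["im"];d=z["d"];m=masks(im);w=np.zeros(d.shape,bool);u0,v0,u1,v1=box
    w[v0:v1,u0:u1]=((m["s"]<45)&(m["v"]>100))[v0:v1,u0:u1]
    p,u,v=cloud("side",d,w);e=T[2]-147-49+25;k=abs(p[:,2]-e)<15
    for _ in range(5):
        c=p[k].mean(0);n=np.linalg.svd(p[k]-c)[2][2];n*=np.sign(n[2]);r=(p-c)@n;k=abs(r)<4
    print("plate n",n.round(3),"z at centre",c[2]-(n[:2]@(T[:2]-c[:2]))/n[2],"expected",e,k.sum(),"rms",r[k].std())
    g=im.mean(2);dk=cv2.medianBlur(g.astype(np.uint8),9).astype(float)-g-15;out=[]
    for (a,b) in guess:
        for _ in range(3):
            V,U=np.mgrid[round(b)-3:round(b)+4,round(a)-3:round(a)+4];q=dk[V,U].clip(0);a,b=(U*q).sum()/q.sum(),(V*q).sum()/q.sum()
        o,dd=ray("side",a,b);P=o+dd*(((c-o)@n)/(dd@n));Pz=onz("side",(a,b),e)
        loc=Rb.T@(Pz-np.array([T[0],T[1],0]));out.append(loc);print((round(a,1),round(b,1)),P,Pz,"local xy",loc[:2])
    s=out[0]-out[1];print("yaw rel base",np.degrees(np.arctan2(-s[0],s[1])),"mean local (want -35,0)",(out[0]+out[1])[:2]/2,"sep",np.hypot(s[0],s[1]))
E
python3 - <<'E'
from chk import *
check(np.load("side1.npz"),((314.3,255),(324,282.3)),(600.5,-228.8,282.1),(300,240,375,295))
E
```

```text
plate n [0. 0. 1.] z at centre 110.97995449527235 expected 111.10000000000002 963 rms 1.43089879612029
(np.float64(314.6), np.float64(254.3)) [ 571.1 -181.6  111. ] [ 571.1 -181.7  111.1] local xy [-33.7  44.1]
(np.float64(323.3), np.float64(281.8)) [ 562.1 -266.4  111.1] [ 562.1 -266.4  111.1] local xy [-34.7 -41.1]
yaw rel base -0.6113367050014058 mean local (want -35,0) [-34.2   1.5] sep 85.16677660406496
```

Level within about 1°, and the offset is about 1 mm, well inside the 5 mm capture. I set it down.

```bash
python3 - <<'E'
from chk import *
from plant import manip,camera
t=tcp(Rb,[*BO,74.9]);t[0]-=.5
manip.move_l(t+[0,0,6],80)
print(manip.move_l(t-[0,0,4],12,force_limit=5),manip.current_position()-t,manip.current_ft_force(),manip.current_torque())
manip.pause(.2)
print(manip.current_ft_force())
manip.gripper_open();manip.pause(.2)
manip.move_l(t+[0,0,90],150);print(manip.current_time())
manip.move_ptp([420,-120,380],toolq(stageR(63.3-180,0)))
for n in("top","side"):
    im,d=camera(n);np.savez(n+"2.npz",im=im,d=d)
    cv2.imwrite(f"pics/{n}2.png",cv2.resize(im[165:245,310:390] if n=="top" else im[240:340,270:370],(400,400),interpolation=cv2.INTER_CUBIC))
cv2.imwrite("pics/z2.png",np.hstack([cv2.imread("pics/top2.png"),cv2.imread("pics/side2.png")]))
print(manip.current_time(),manip.current_qpos())
E
```

```text
True [-0.3 -0.2 -0.8] [-0.9 -1.4  4.5] [-0.2  0.1  0. ]
[-1.5 -1.8  5.5]
10.7833
12.575 [-0.6 -0.1  2.  -0.   1.3 -0.1]
```

View pics/z2.png

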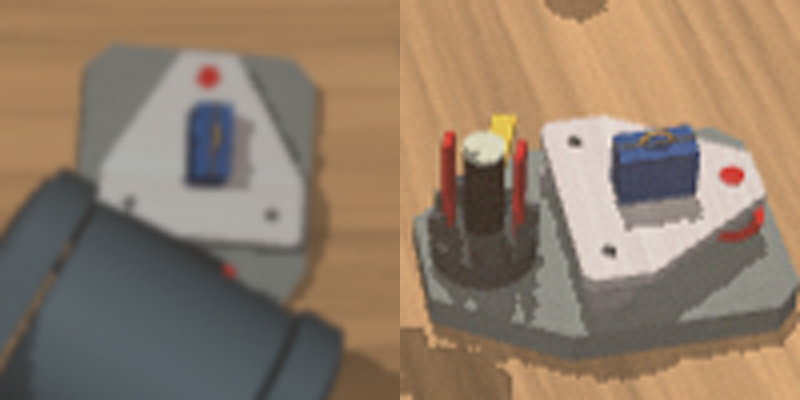

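The stage sits on the base. In the side view the dots are at (313.5,275), (322.5,302.5) and the red dot at (353,284). I'll check level, height and position numerically.

```bash
python3 - <<'E'
from chk import *
z=np.load("side2.npz")
check(z,((313.5,275.3),(322.5,302.5)),(600.3,-229.5,25.9+49+147),(303,265,364,315))
b=blobs(masks(z["im"])["red"],(346,276,360,290),4);print("red",b,[Rb.T@(onz("side",q[1],50.9)-[600.3,-229.5,0]) for q in b])
t=np.load("top2.npz");b=blobs(masks(t["im"])["red"],(344,174,358,188),4);print("red top",b,[Rb.T@(onz("top",q[1],50.9)-[600.3,-229.5,0]) for q in b])
E
```

```text
plate n [-0.  0.  1.] z at centre 50.315800943557534 expected 50.900000000000006 1193 rms 1.53989537245034
(np.float64(313.2), np.float64(275.0)) [ 569.1 -183.7   50.2] [ 568.8 -184.4   50.9] local xy [-35.6  41.9]
(np.float64(321.9), np.float64(302.3)) [ 561.4 -267.2   50.2] [ 561.1 -267.8   50.9] local xy [-35.3 -41.8]
yaw rel base 0.1913176421426163 mean local (want -35,0) [-35.5   0. ] sep 83.70423147311186
red [(18, array([352.7, 283.4]))] [array([44.9,  0.3, 50.9])]
red top [(6, array([351.2, 179.8]))] [array([45.4, -0.7, 50.9])]
```

Seated: height, level, yaw and both views agree within 1 mm. Now the knob.

```bash
python3 - <<'E'
from h import *
from plant import manip
k=np.array([505.7,-220.5,84+147.]);q=toolq(stageR(63.3-180,0))
manip.move_ptp(k+[0,0,60],q)
manip.move_l(k,80)
print("ft",manip.current_ft_force())
manip.close_gripper(20);manip.pause(.2)
print("gap",manip.current_finger_gap(),manip.current_grasp_force(),manip.current_ft_force(),manip.current_torque(),manip.current_position()-k)
j=np.array(manip.current_qpos());print(j)
for s in np.linspace(.1,1,10)*1.2:
    jj=j.copy();jj[5]+=s;manip.move_j(jj)
    print(round(s,2),manip.current_ft_force(),manip.current_torque(),manip.current_finger_gap())
    if np.linalg.norm(manip.current_ft_force())>30:break
print(manip.current_qpos()-j,manip.current_time())
E
```

```text
ft [-0.3 -0.8  1. ]
gap 33.08934812187521 20.001010049600154 [-6.6  2.4  8. ] [ 0.3  1.2 -0.1] [-0.7  0.4  0.1]
[-0.6  0.4  1.8 -0.   1.  -0.2]
0.12 [-1.5 -0.   1.7] [0.1 0.3 0. ] 33.382958623792014
0.24 [-0.8  0.5  1.8] [-0.   0.3 -0. ] 33.388494510208346
0.36 [-0.8 -0.2  0.9] [-0.1  0.1  0. ] 33.0300008581791
0.48 [ 0.1 -0.7  0.5] [-0.2  0.1 -0.1] 32.909656688119036
0.6 [-0.2 -1.6 -0.9] [-0.4 -0.  -0. ] 33.20949809884495
0.72 [ 1.3 -3.5 -0.8] [-0.5 -0.2 -0. ] 33.51600013243243
0.84 [ 3.  -4.4 -1.9] [-0.7 -0.3 -0. ] 32.88611450966471
0.96 [ 2.3 -5.  -2.7] [-0.8 -0.3 -0. ] 32.39482362234996
1.08 [ 2.7 -5.5 -2.7] [-0.9 -0.3 -0. ] 33.31655886170864
1.2 [ 2.4 -5.6 -2.2] [-0.9 -0.3 -0. ] 33.45742878636119
[-0.   0.  -0.  -0.  -0.   1.2] 17.7417
```

```bash
python3 - <<'E'
from h import *
from plant import manip,camera
j=np.array(manip.current_qpos());k=manip.current_position()
for i in range(1,7):
    jj=j.copy();jj[5]+=.015*i;manip.move_j(jj);manip.pause(.1);t=manip.current_torque();print(i,t.round(2) if hasattr(t,'round') else t)
    if abs(t[2])>.3:break
manip.gripper_open();manip.pause(.3)
manip.move_l(np.array(k)+[0,0,90],120)
manip.move_ptp([300,250,420],toolq(stageR(0,0)))
for n in("top","side"):
    im,d=camera(n);np.savez(n+"3.npz",im=im,d=d)
    cv2.imwrite(f"pics/{n}3.png",cv2.resize(im[165:245,310:390] if n=="top" else im[240:340,270:370],(400,400),interpolation=cv2.INTER_CUBIC))
cv2.imwrite("pics/z3.png",np.hstack([cv2.imread("pics/top3.png"),cv2.imread("pics/side3.png")]))
m=masks(np.load("top3.npz")["im"]);y,x=np.nonzero(m["yellow"][195:235,330:370]);w=np.array([onz("top",(c+330,r+195),61)[:2] for r,c in zip(y,x)],np.float32)
l=cv2.fitLine(w,cv2.DIST_L2,0,.01,.01).ravel();print("arm yaw (want -5.5)",np.degrees(np.arctan2(l[1],l[0])),len(w),manip.current_time())
print("reds",blobs(m["red"],(335,205,368,240),3))
E
```

```text
1 [-0.6 -0.2  0.1]
2 [-0.6 -0.2  0.5]
arm yaw (want -5.5) -9.551536 69 22.5917
reds [(19, array([343.6, 224.6])), (10, array([357.4, 225.5]))]
```

View pics/z3.png

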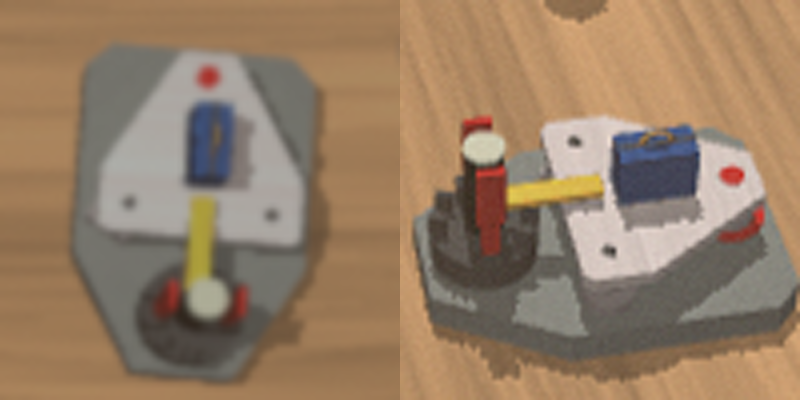

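The arm lies over the stage's edge, the torque rise showed the stop was reached, and the tabs are back out. The stage dots are unmoved at (313.5,275), (322.5,302.5) and (353,284). Handing in.

```bash
python3 -c "
from plant import manip
print(manip.finish_job(),manip.current_time())"
```

```text
the job is handed in; nothing more can be done
the job is handed in; nothing more can be done
```

The stage is seated level on the base and released; the lock knob is turned clockwise to its stop with its arm over the stage's edge and the tabs back out. I handed the job in at about 23 s; no verdict was returned.

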